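Pack wedges head to tail into a level block

ROBOT

A 6-joint arm with a two-finger parallel gripper is mounted at the origin on the work surface; the furniture and walls round the work are solid. World frame = base frame: x ahead of the robot, y to its left, z up, the work surface at z = 0. Lengths are in mm, angles in rad, forces in N, time in s.
With the tool pointing down it reaches from about 350 to 1000 mm from the base axis. Payload 7.1 kg.
Tool frame: the origin (TCP) lies midway between the tips of the shut fingers; the grasp point (between the pads) lies 19 mm behind it; z points along the fingers, y is the line along which they close (so a half turn about z gives the same grasp; the last joint's range is limited). The gripper opens to 85 mm and grips with 20 to 120 N. Pads are 22 mm wide; open, the fingers measure 114 mm over their backs; the gripper's body (76 mm by 85 mm) begins 54 mm behind the grasp point. The pads swing forward as they close: fully open they stand 13 mm farther back than shut.
Start: joints at [1.095, 0.423, 1.63, -0, 1.089, -0.019], TCP at [275.642, 560.916, 231.319] pointing down, gripper open.
Joint ranges: [-3, 3], [-0.9, 2.11], [0.09, 2.58], [-1.31, 4.45], [0.11, 2.69], [-2.54, 2.54]. Speed limits (rad/s): [2.39, 2.39, 3.01, 3.14, 3.14, 3.14].

INTERFACE

Orientations are given as a unit quaternion [w, x, y, z].
In Python, from cell import state, camera, manip gives the robot as it stands. The module is installed in compiled form; this text tells all that it offers.
- The arm moves only by the tool apply_moves, never from a script. Its argument "targets" is a list of rows, each an object with "dp": the shift along the tool's x, y, z in m, a list of three; "rot": the turn, a rotation vector about the tool's x, y, z in degrees, a list of three. In form: [{"dp": [x, y, z], "rot": [rx, ry, rz]}, ...]. A call has 1 to 20 rows; each row is the pose to reach, as a shift and turn from the pose commanded when the call began, along the tool's axes at that moment; what a row does not reach only later rows make up. A row lasts 1/10 s, in which the tool goes at most 50 mm and 8.59 degrees, less where a joint would pass 70% of its speed; a pose out of reach is approached as far as the arm can. A call with a gripper value outside its range is refused whole. "fingers" is the closure in counts, from 0 (fully open) to 255 (shut), set as the call begins (left out, the last holds). The fingers move at their own pace and stop on an object; "newtons" is the grip in N (left out, the last holds). Time passes only in rows, so rows that repeat a pose let the fingers close. It gives the time, the measured TCP pose, the force, the opening and the grip force at its end, in the units of the state.
- state(): the state, without advancing time (a new reading comes with each control period).
- camera(name): name is "scene" or "side" or "wrist"; returns a dict with "color" (420x560x3 uint8, red, green, blue), "z_map" (420x560 float32, mm along the optical axis (not along the pixel's ray), 0 where there is no reading), "K" (3x3 intrinsics, pixels), "extrinsics" (4x4, takes a point from world to camera coordinates). Camera axes: x right, y up, looking along -z (the intrinsics and any distortion apply to the point x, -y, -z); pixel columns grow to the right and rows downward; lengths in mm; the calibration is good to about 2 mm. The wrist camera is an equidistant fisheye: a pixel r from the principal point sees the ray r / f radians off the axis. A picture is of the moment at which its call begins.
- manip.job_done(): hands the job in; it is judged then, once.
The state is a dict: "clock": time; "joints": joint angles; "dq": joint speeds; "joint_efforts": joint torques, N m; "position": TCP position; "tool_rot": TCP orientation; "wrist_force": force on the tool from outside, world axes, zero at the start; "torque": the same for the moment, N m; "width": finger opening in mm; "grip_force": force on a finger pad.
Only numpy, scipy, OpenCV 4.12 (cv2) and the standard library are available. Lean on these libraries where they do the work, as an engineer would, in place of code of your own. Each camera call takes 0.05 s, during which the arm holds its last target. There are 200 camera calls.

TASK

Finish the packing block in the plywood cradle, where the first wedge already lies: stack the three loose wedges on it one at a time, head to tail, each one's thick end over the thin end of the wedge below, squarely over one another between the end cheeks, so that the top comes out level. Then lay the thin off-cut board flat on top, centred and running lengthwise along the stack, and let go. Leave the other things on the bench where they are.

Things in the scene. Friction and masses are not known exactly. Their poses are not given: they have to be found in the camera images.
- cradle: fixed packing cradle: plywood base 64 (x) by 176 mm (y), 10 mm thick; two upright end cheeks with inner faces 140 mm apart (y = -70 and +70 mm), tops 60 mm above the bench; the long sides are open but for kerbs, 48 mm apart, 5 mm high on the base. Origin: centre of the underside, on the bench. The wedges lie lengthwise along its y
- cradle_second (a point): where the second wedge's base centre belongs: 28 mm above the bench, 3 mm toward cradle +y from the middle, so that its 124 mm span is centred; it lies tilted 0.213 rad on the first wedge's slope, its thick end low and toward cradle -y, and its own top then is level, 44 mm above the bench
- cradle_third (a point): where the third wedge's base centre belongs: on the level top of the second, 44 mm above the bench, in the middle; it lies flat, turned the same way as the first
- cradle_fourth (a point): where the fourth wedge's base centre belongs: 62 mm above the bench, 3 mm toward cradle +y from the middle; turned and tilted like the second
- cradle_top (a point): centre of the level top of the finished stack, 78.5 mm above the bench, where the board's underside rests
- first_wedge: the wedge already lying in the cradle, the same as the loose ones, base on the 10 mm floor. Its thick end is toward the cradle's +y end. Origin: centre of its base; axes as for the loose wedges
- first_wedge_heel (a point): centre of the thick end face of the first wedge: 60 mm along its +y and 15 mm above its base
- wedge_a: a loose hardwood wedge, 40 mm wide (x), 120 mm long (y), lying on its flat base at z = 0; about 70 g. Origin: centre of the base, z up. Thick end (30 mm high) at y = +60 mm, thin end (4 mm) at y = -60 mm; the top slopes evenly (0.213 rad). Long sides upright and parallel; centre of mass at y = +15 mm. All wedges are alike; the loose ones are interchangeable
- wedge_a_heel (a point): centre of the thick end face of wedge a: 60 mm along its +y and 15 mm above its base
- wedge_b: another loose hardwood wedge, 40 mm wide (x), 120 mm long (y), lying on its flat base at z = 0; about 70 g. Origin: centre of the base, z up. Thick end (30 mm high) at y = +60 mm, thin end (4 mm) at y = -60 mm; the top slopes evenly (0.213 rad). Long sides upright and parallel; centre of mass at y = +15 mm. All wedges are alike; the loose ones are interchangeable
- wedge_b_heel (a point): centre of the thick end face of wedge b: 60 mm along its +y and 15 mm above its base
- wedge_c: a third loose hardwood wedge, 40 mm wide (x), 120 mm long (y), lying on its flat base at z = 0; about 70 g. Origin: centre of the base, z up. Thick end (30 mm high) at y = +60 mm, thin end (4 mm) at y = -60 mm; the top slopes evenly (0.213 rad). Long sides upright and parallel; centre of mass at y = +15 mm. All wedges are alike; the loose ones are interchangeable
- wedge_c_heel (a point): centre of the thick end face of wedge c: 60 mm along its +y and 15 mm above its base
- board: thin wooden off-cut board, 45 mm wide (x), 220 mm long (y), 20 mm thick, about 120 g, loose, lying flat on the bench; origin at the centre of its underside, z up
- sanding_block: bystander: the brown sanding block, 62 x 116 x 34 mm, a plain rectangular block with no taper, lying flat; origin at the centre of its underside

How it is judged:
By the outcome, as a careful person would: the job done as asked, in the order asked, and still so for the second after the job is handed in, with the robot touching nothing.
It also fails if it takes over 72 s, if anything falls off the work surface, if the arm or the gripper's body presses on something with over 40 N, if the wrist force passes 120 N, or if a joint passes its speed limit or range.

## Working session

There is one attempt and no reset: what is moved stays moved. The work goes in short steps, Python scripts to look and compute and a tool call to move; the robot and the scene stay as the last step left them, time stands still between calls to the robot, and variables do not carry over. Pictures are saved under pics/ and viewed, at most 13 in all, crops included, and the job is handed in when it is done.

Besides the shell and the picture viewer there is one more tool, called after ">>>" as name(argument=value, ...), one argument or row to a line, values as JSON. apply_moves: Moves the arm, as the interface text tells. Its arguments: {"type":"object","properties":{"targets":{"type":"array","items":{"type":"object","properties":{"dp":{"type":"array","items":{"type":"number"}},"rot":{"type":"array","items":{"type":"number"}}}}},"fingers":{"type":"number"},"newtons":{"type":"number"}},"required":["targets"]}

```bash
mkdir -p pics
cat > h.py <<'E'
import numpy as np, cv2
from cell import state, camera, manip
def shot(n,f):
    c=camera(n); cv2.imwrite(f'pics/{f}.png',c['color'][:,:,::-1]); np.savez(f'{f}.npz',**c); return c
def world(c):
    K=c['K'];z=c['z_map'];h,w=z.shape
    u,v=np.meshgrid(np.arange(w),np.arange(h))
    P=np.stack([(u-K[0,2])/K[0,0]*z,-(v-K[1,2])/K[1,1]*z,-z,np.ones_like(z)],-1)
    return (P@np.linalg.inv(c['extrinsics']).T)[...,:3]
E
python3 - <<'E'
from h import *
print(state())
a=shot('scene','s0');b=shot('side','d0')
print(a['K'],a['extrinsics'],b['extrinsics'])
cv2.imwrite('pics/both.png',cv2.resize(np.hstack([a['color'],b['color']])[:,:,::-1],(800,300)))
E
```

```text
{'clock': 0.0, 'joints': array([ 1.09497689e+00,  4.23831139e-01,  1.63074291e+00, -3.78714418e-05,
        1.08860711e+00, -1.89939868e-02]), 'dq': array([ 0.0007063 , -0.00070553, -0.00079231, -0.00014327,  0.00094201,
       -0.00043803]), 'joint_efforts': array([ 2.38911662e-05, -5.57372904e+01, -2.81746566e+01, -8.84285328e-05,
        7.23103381e-03, -3.09033669e-05]), 'position': array([275.40551072, 560.40429551, 230.53096939]), 'tool_rot': array([-1.78246235e-04,  2.26423125e-01,  9.74028715e-01, -7.74176727e-04]), 'wrist_force': array([-0.5292658 ,  0.12320985,  0.0104897 ]), 'torque': array([ 0.0120045 ,  0.00686102, -0.02494094]), 'grip_force': 0.0, 'width': 85.04050521759515}
[[443.96220588   0.         286.02057666]
 [  0.         443.96220588 212.68476613]
 [  0.           0.           1.        ]] [[ 6.14509488e-01 -7.88577101e-01 -2.28963924e-02 -2.80580975e+02]
 [ 3.63108590e-01  2.56953071e-01  8.95615582e-01 -2.39718031e+02]
 [-7.00378641e-01 -5.58678150e-01  4.44239220e-01 -1.07046003e+03]
 [ 0.00000000e+00  0.00000000e+00  0.00000000e+00  1.00000000e+00]] [[ 8.91090337e-01 -4.53187312e-01 -2.40680783e-02 -3.92195892e+02]
 [ 2.20360311e-01  3.85707833e-01  8.95918970e-01 -1.79841188e+02]
 [-3.96735863e-01 -8.03648386e-01  4.43565020e-01 -1.09610577e+03]
 [ 0.00000000e+00  0.00000000e+00  0.00000000e+00  1.00000000e+00]]
```

View pics/s0.png

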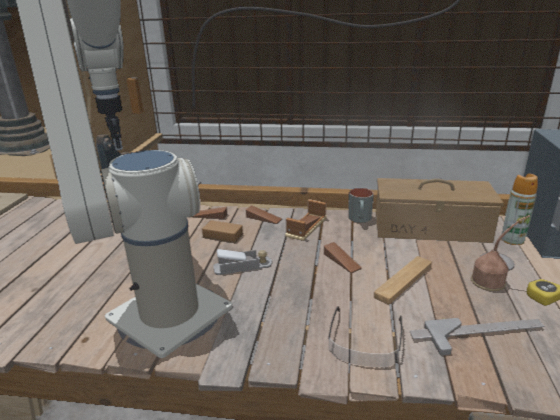

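View pics/d0.png

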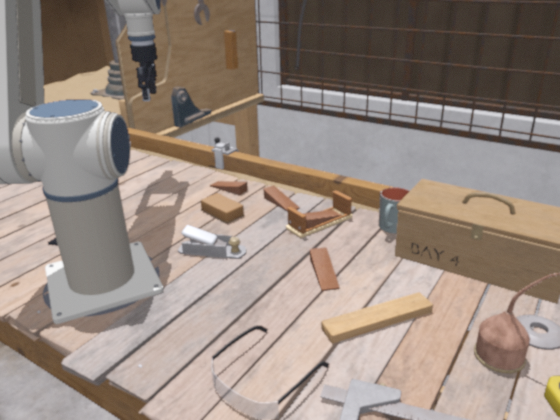

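The scene shows the cradle at about (306,220), wedges at (342,257), (264,214) and (210,212), the board at (404,279) and the sanding block at (222,231). In the side view the cradle is at (320,215) and the wedges are at (323,268), (281,199) and (229,186). Next I'll build a top-down map.

Run:
```python
from h import *
px={'cradle':((306,220),(320,215)),'w1':((342,257),(323,268)),'w2':((264,214),(281,199)),'w3':((210,212),(229,186)),'board':((404,279),(378,317)),'sand':((222,231),(222,207))}
C={k:dict(np.load(k+'.npz')) for k in('s0','d0')}
W={k:world(C[k]) for k in C}
for n,(p,q) in px.items(): print(n,W['s0'][p[1],p[0]].round(),W['d0'][q[1],q[0]].round())
# ortho view, 1 mm/px, x 250..850 (up), y -250..550 (left)
for k in C:
    img=np.zeros((600,800,3),np.uint8)
    yy,xx=np.meshgrid(550-np.arange(800),850-np.arange(600))
    P=np.stack([xx,yy,10+0*xx,1+0*xx],-1)@C[k]['extrinsics'].T
    K=C[k]['K'];u=P[...,0]/-P[...,2]*K[0,0]+K[0,2];v=-P[...,1]/-P[...,2]*K[1,1]+K[1,2]
    img=cv2.remap(C[k]['color'],u.astype('f4'),v.astype('f4'),cv2.INTER_LINEAR)[:,:,::-1]
    cv2.imwrite(f'pics/o_{k}.png',img)
# height map
H=np.zeros((600,800),'f4')
for k in W:
    p=W[k].reshape(-1,3);m=(p[:,2]>3)&(p[:,2]<90)&(p[:,0]>250)&(p[:,0]<849)&(p[:,1]>-249)&(p[:,1]<549)
    p=p[m]
    for x,y,z in p: 
        r,c=int(850-x),int(550-y); H[r-1:r+2,c-1:c+2]=np.maximum(H[r-1:r+2,c-1:c+2],z)
cv2.imwrite('pics/H.png',cv2.applyColorMap(np.clip(H*4,0,255).astype('u1'),cv2.COLORMAP_JET))
```

```text
cradle [534. -21.  31.] [544. -19.  29.]
w1 [ 434. -217.   15.] [ 434. -215.   18.]
w2 [511. 136.  16.] [508. 134.  18.]
w3 [412. 293.  19.] [411. 283.  20.]
board [ 433. -403.   18.] [ 436. -409.   23.]
sand [323. 145.  32.] [332. 131.  38.]
```

View pics/o_d0.png

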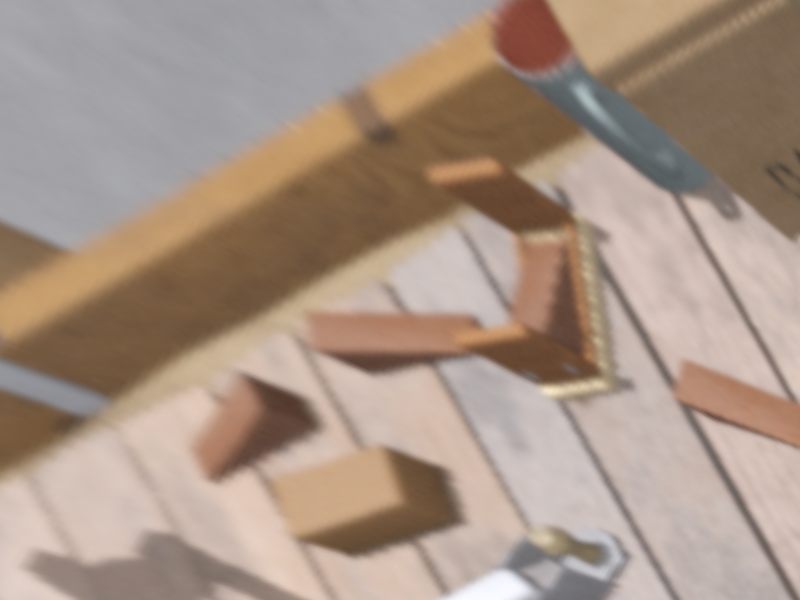

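View pics/H.png

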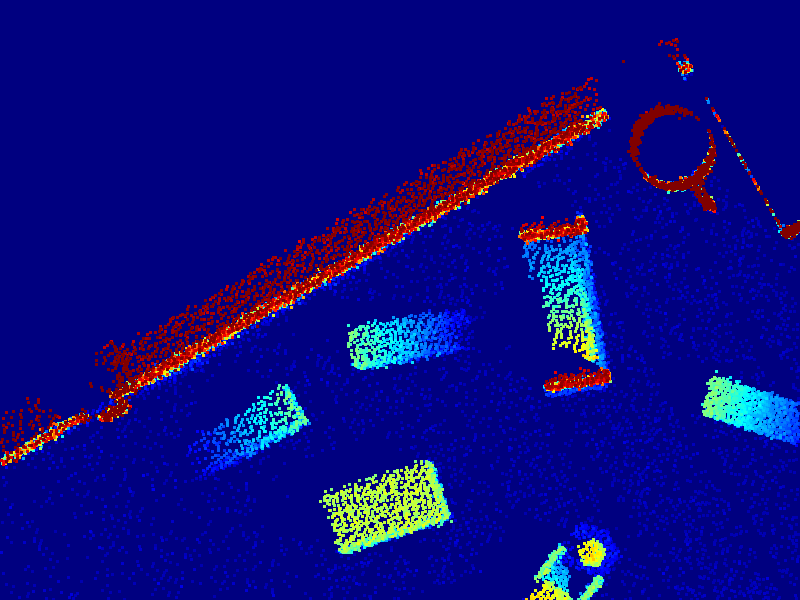

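The height map is clear. The cradle centre is near px (566,306) with the first wedge's thick end toward the robot. Wedges sit at (408,338) with the thick end left, at (250,430) with the thick end right, and at (755,410) with the thick end left. Next I'll fit poses numerically.

```bash
cat >> h.py <<'E'
from scipy.optimize import minimize
def rect(pts,L,Wd):  # robust fit of L(along) x Wd rectangle; minimises points outside + area prior fixed
    c0,(a,b),ang=cv2.minAreaRect(pts.astype('f4'))
    th=np.radians(ang if a>b else ang+90)
    best=None
    def cost(q):
        u=np.array([np.cos(q[2]),np.sin(q[2])]);d=pts-q[:2]
        al=np.abs(d@u)-L/2;la=np.abs(d@[-u[1],u[0]])-Wd/2
        return np.mean(np.minimum(np.maximum(al,0),6)**1+np.minimum(np.maximum(la,0),6)**1)+0*q[0]
    for dt in(-.05,0,.05):
        r=minimize(cost,[*c0,th+dt],method='Nelder-Mead',options=dict(xatol=.01,fatol=1e-5,maxiter=2000))
        if best is None or r.fun<best.fun: best=r
    return best.x,best.fun,(max(a,b),min(a,b))
E
python3 - <<'E'
from h import *
W=[world(dict(np.load(k+'.npz'))).reshape(-1,3) for k in('s0','d0')]
print('table z',[np.median(w[(abs(w[:,0]-450)<60)&(abs(w[:,1]-40)<20)][:,2]) for w in W])
obj={'w1':(434,-216,100,62),'w2':(511,142,80,60),'w3':(420,300,70,60),'board':(434,-406,140,140),'cr':(544,-16,110,50)}
for n,(x,y,rx,ry) in obj.items():
  for w in W+[np.vstack(W)]:
    m=(abs(w[:,0]-x)<rx)&(abs(w[:,1]-y)<ry+20)&(w[:,2]<120)&(w[:,2]>(50 if n=='cr' else 5))
    p=w[m]
    L,Wd={'b':(220,45),'c':(176,64)}.get(n[0],(120,40))
    q,f,s=rect(p[:,:2],L,Wd)
    u=np.array([np.cos(q[2]),np.sin(q[2])]);al=(p[:,:2]-q[:2])@u
    la=(p[:,:2]-q[:2])@[-u[1],u[0]]
    print(n,len(p),q[:2].round(1),np.degrees(q[2]).round(1),round(f,2),'size',np.round(s),'al',np.percentile(al,[1,99]).round(1),'la',np.percentile(la,[1,99]).round(1),'slope',np.polyfit(al,p[:,2],1).round(3))
E
```

```text
table z [np.float64(0.3995126114015761), np.float64(2.2272014120773633)]
w1 476 [ 436.5 -215.6] 71.9 0.08 size [125.  83.] al [-58.5  59.4] la [-20.9  20.7] slope [ 0.174 15.611]
w1 821 [ 436.4 -214.8] 252.2 0.12 size [195. 140.] al [-60.1  60.2] la [-20.1  20.2] slope [-0.194 18.048]
w1 1297 [ 436.4 -215.1] 252.1 0.11 size [195. 140.] al [-59.6  59.4] la [-20.3  20.8] slope [-0.185 17.12 ]
w2 452 [509.  145.2] 102.3 2.1 size [124. 118.] al [-58.1  59.5] la [-91.   21.1] slope [ 0.23  17.901]
w2 636 [509.8 144.4] 102.6 2.08 size [145. 138.] al [-64.1  60.4] la [-90.5  20.5] slope [ 0.216 18.895]
w2 1088 [509.7 144.9] 102.4 2.09 size [147. 138.] al [-62.5  60. ] la [-90.5  21.7] slope [ 0.221 18.511]
w3 319 [416.8 301.1] 119.2 1.2 size [180. 111.] al [-57.   44.3] la [-98.2  21.2] slope [-0.026 18.431]
w3 420 [415.3 303.9] 120.1 1.27 size [159. 135.] al [-60.4  59.7] la [-100.1   34.1] slope [-0.044 18.418]
w3 739 [415.5 303.5] 119.3 1.24 size [161. 135.] al [-59.8  55.8] la [-99.2  22.9] slope [-0.037 18.405]
board 1876 [ 342.5 -458. ] 76.7 4.23 size [320. 280.] al [-110.4  220.9] la [-240.8   26.8] slope [-0.059 23.83 ]
board 4146 [ 414.6 -459.8] 87.9 5.15 size [320. 279.] al [-108.5  208. ] la [-153.2  115.6] slope [-0.067 23.43 ]
board 6022 [ 343.  -458.5] 76.8 4.23 size [320. 280.] al [-110.5  220.3] la [-238.7   27.6] slope [-0.052 23.924]
cr 170 [547.4 -15. ] 8.8 0.01 size [175.  66.] al [-85.4  82.9] la [-31.9  31.9] slope [-2.0000e-03  5.6599e+01]
cr 246 [549.2 -14.6] 9.5 0.0 size [168.  64.] al [-86.   79.5] la [-31.4  31.3] slope [-1.0000e-03  5.8585e+01]
cr 416 [547.8 -15. ] 8.9 0.01 size [175.  66.] al [-85.4  82. ] la [-31.6  31.6] slope [-2.0000e-03  5.7775e+01]
```

```bash
cat >> h.py <<'E'
from scipy.spatial.transform import Rotation as Ro
def goal(x,y,z,phi,pitch=0):
    "TCP world mm, tool-y angle deg, pitch deg about tool y"
    s=state();f=np.radians(phi)
    R0=Ro.from_quat(s['tool_rot'],scalar_first=True)
    Y=np.array([np.cos(f),np.sin(f),0]);Z=np.array([0,0,-1.])
    R=Ro.from_matrix(np.stack([np.cross(Y,Z),Y,Z],1))*Ro.from_rotvec([0,np.radians(pitch),0])
    d=R0.inv().apply(np.array([x,y,z])-s['position']);r=(R0.inv()*R).as_rotvec(degrees=True)
    print('dp',(d/1000).round(4).tolist(),'rot',r.round(2).tolist(),'rows>=',int(np.ceil(max(np.linalg.norm(d)/50,np.linalg.norm(r)/8.59))),'t',round(s['clock'],2))
def onobj(cx,cy,head,along):
    h=np.radians(head);return cx+along*np.cos(h),cy+along*np.sin(h)
E
python3 - <<'E'
from h import *
x,y=onobj(416,303,-60.5,15);print(x,y);goal(x,y,150,29.5)
w=np.vstack([world(dict(np.load(k+'.npz'))).reshape(-1,3) for k in('s0','d0')])
m=(abs(w[:,0]-434)<95)&(abs(w[:,1]+406)<115)&(w[:,2]>8)&(w[:,2]<35)
p=w[m];print(p.mean(0),rect(p[:,:2],220,45), rect(p[p[:,2]>15][:,:2],220,45))
E
```

```text
423.386353401552 289.9446645609015
dp [-0.2522, -0.1775, 0.0809] rot [-0.08, 0.02, 34.33] rows>= 7 t 0.1
[ 429.65783895 -400.38592271   19.85484295] (array([ 428.27098407, -396.59306712,    3.05506079]), np.float64(0.03208682534474338), (193.12347412109375, 50.11954116821289)) (array([ 440.78913074, -397.38428504,    3.05449627]), np.float64(0.02961916554812833), (193.15673828125, 50.03673553466797))
```

>>> apply_moves(
  targets=[
    {"dp": [-0.03, -0.022, 0.01], "rot": [0, 0, 4.3]},
    {"dp": [-0.066, -0.047, 0.021], "rot": [0, 0, 9]},
    {"dp": [-0.107, -0.075, 0.034], "rot": [0, 0, 15]},
    {"dp": [-0.147, -0.103, 0.047], "rot": [0, 0, 20.5]},
    {"dp": [-0.187, -0.131, 0.06], "rot": [0, 0, 26]},
    {"dp": [-0.222, -0.156, 0.071], "rot": [0, 0, 30.5]},
    {"dp": [-0.244, -0.172, 0.078], "rot": [0, 0, 33.5]},
    {"dp": [-0.252, -0.1775, 0.081], "rot": [0, 0, 34.3]},
    {"dp": [-0.252, -0.1775, 0.081], "rot": [0, 0, 34.3]},
    {"dp": [-0.252, -0.1775, 0.081], "rot": [0, 0, 34.3]},
  ],
  fingers=50,
  newtons=40,
)

```text
clock: 1.1
position: [423.5, 291.3, 150.5]
tool_rot: [-0.0, 0.503, 0.864, 0.0]
wrist_force: [-0.0, -0.5, -0.5]
width: 68.8
grip_force: 0.0
```

```bash
cat >> h.py <<'E'
def ortho(c,cx,cy,ang,z,name,s=2,w=400,h=300):
    "wrist (fisheye) picture rectified on plane z: image up = direction ang, s px/mm, centre cx,cy"
    a=np.radians(ang);up=np.array([np.cos(a),np.sin(a)]);rt=np.array([np.sin(a),-np.cos(a)])
    j,i=np.meshgrid((np.arange(w)-w/2)/s,(h/2-np.arange(h))/s)
    xy=np.array([cx,cy])+j[...,None]*rt+i[...,None]*up
    P=np.concatenate([xy,np.full((h,w,1),float(z)),np.ones((h,w,1))],-1)@c['extrinsics'].T
    X,Y,Z=P[...,0],-P[...,1],-P[...,2];r=np.hypot(X,Y);t=np.arctan2(r,Z);K=c['K']
    u=K[0,0]*t*X/r+K[0,2];v=K[1,1]*t*Y/r+K[1,2]
    im=cv2.remap(c['color'],u.astype('f4'),v.astype('f4'),cv2.INTER_LINEAR)[:,:,::-1]
    cv2.imwrite(f'pics/{name}.png',im);return im
def wworld(c):
    K=c['K'];z=c['z_map'];h,w=z.shape;u,v=np.meshgrid(np.arange(w)-K[0,2],np.arange(h)-K[1,2])
    r=np.hypot(u,v)+1e-9;t=np.tan(np.minimum(r/K[0,0],1.5))
    P=np.stack([t*u/r*z,-t*v/r*z,-z,np.ones_like(z)],-1)
    return (P@np.linalg.inv(c['extrinsics']).T)[...,:3][z>0]
def near(w,cx,cy,head,L,Wd,zlo,zhi,mg=25):
    h=np.radians(head);u=np.array([np.cos(h),np.sin(h)]);d=w[:,:2]-[cx,cy]
    m=(abs(d@u)<L/2+mg)&(abs(d@[-u[1],u[0]])<Wd/2+mg)&(w[:,2]>zlo)&(w[:,2]<zhi);return w[m]
def fit(w,cx,cy,head,L,Wd,zlo,zhi):
    p=near(w,cx,cy,head,L,Wd,zlo,zhi)
    h=np.radians(head)
    for _ in range(4):
        u=np.array([np.cos(h),np.sin(h)]);n=np.array([-u[1],u[0]]);d=p[:,:2]-[cx,cy];al=d@u;la=d@n
        # lateral edges per slice -> axis line
        bs=np.arange(-L/2+8,L/2-8,6);mid=[]
        for b in bs:
            q=la[abs(al-b)<4]
            if len(q)>15: mid.append((b,*np.percentile(q,[2,98])))
        mid=np.array(mid);k=np.polyfit(mid[:,0],(mid[:,1]+mid[:,2])/2,1)
        a=np.percentile(al,[.7,99.3]);s=a.mean()
        cx,cy=np.array([cx,cy])+u*s+n*(k[1]+k[0]*s);h+=np.arctan(k[0])
    print('fit',round(cx,1),round(cy,1),round(np.degrees(h),1),'len',a.round(1),'wid',np.median(mid[:,2]-mid[:,1]).round(1),'z',np.percentile(p[:,2],[1,50,99]).round(1),len(p))
    return cx,cy,np.degrees(h)
E
python3 - <<'E'
from h import *
c=shot('wrist','w0');w=wworld(c)
print(c['K'],state()['position'],state()['width'])
t=near(w,423,290,29,60,150,-10,3,80);print('table',np.median(t[:,2]))
q=fit(w,416,303,-60.5,120,40,5,36)
ortho(c,*q[:2],q[2],15,'o1')
goal(*onobj(*q,15),30,q[2]+90)
E
```

```text
[[325.1922621    0.         278.31600248]
 [  0.         325.1922621  208.34229623]
 [  0.           0.           1.        ]] [423.37568685 291.61150519 150.64111109] 68.67785754792096
table 0.60197846297757
fit 418.8 307.0 -61.9 len [-58.8  58.8] wid 38.2 z [ 5.4 17.9 30.8] 6268
dp [0.0006, 0.0032, 0.1206] rot [0.04, -0.02, 1.54] rows>= 3 t 1.15
```

View pics/w0.png

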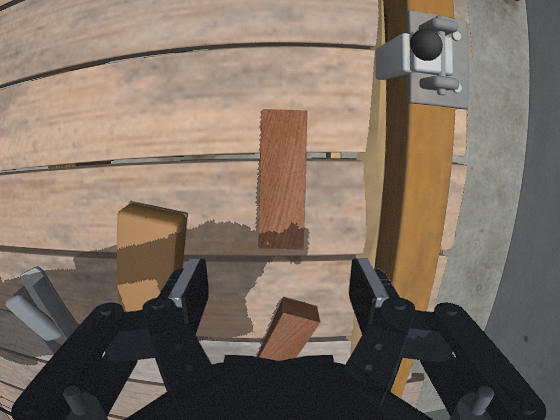

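The wrist view shows the wedge at (283,180) with its thick end toward the fingers, which agrees with the fit. I'll descend now.

>>> apply_moves(
  targets=[
    {"dp": [0.0006, 0.003, 0.03], "rot": [0, 0, 1.5]},
    {"dp": [0.0006, 0.003, 0.07], "rot": [0, 0, 1.5]},
    {"dp": [0.0006, 0.003, 0.105], "rot": [0, 0, 1.5]},
    {"dp": [0.0006, 0.003, 0.13], "rot": [0, 0, 1.5]},
    {"dp": [0.0006, 0.003, 0.144], "rot": [0, 0, 1.5]},
    {"dp": [0.0006, 0.003, 0.1465], "rot": [0, 0, 1.5]},
    {"dp": [0.0006, 0.003, 0.1465], "rot": [0, 0, 1.5]},
  ],
)

```text
clock: 1.85
position: [425.9, 293.2, 4.2]
tool_rot: [0.0, 0.514, 0.858, 0.0]
wrist_force: [0.5, 0.0, 0.4]
width: 68.6
grip_force: 0.0
```

>>> apply_moves(
  targets=[
    {"dp": [0, 0, 0], "rot": [0, 0, 0]},
    {"dp": [0, 0, 0], "rot": [0, 0, 0]},
    {"dp": [0, 0, 0], "rot": [0, 0, 0]},
    {"dp": [0, 0, 0], "rot": [0, 0, 0]},
    {"dp": [0, 0, 0], "rot": [0, 0, 0]},
    {"dp": [0, 0, 0], "rot": [0, 0, 0]},
  ],
  fingers=255,
  newtons=40,
)

```text
clock: 2.45
position: [426.7, 293.1, 5.3]
tool_rot: [0.001, 0.515, 0.857, 0.001]
wrist_force: [-1.5, 0.1, 6.4]
width: 39.2
grip_force: 40.6
```

```bash
cat >> h.py <<'E'
def place(cr,second,base,grip_along,grip_h,phi,up=0):
    "cr=(x,y,heading of +y). base=(ycr,z). second: tilted/turned wedge"
    cx,cy,hd=cr;t=.213 if second else 0;sg=-1 if second else 1
    Y=base[0]+sg*grip_along*np.cos(t)-grip_h*np.sin(t)
    Z=base[1]-grip_along*np.sin(t)+grip_h*np.cos(t)+up
    pitch=0 if not second else 12.2*np.sign(np.cos(np.radians(phi+90-hd)))
    goal(*onobj(cx,cy,hd,Y),Z,phi,pitch)
E
python3 - <<'E'
from h import *
x,y=onobj(548,-15,188.9,-45); goal(x,y,190,98.9)
E
```

```text
dp [-0.3436, 0.0053, -0.1848] rot [0.14, 0.08, -70.88] rows>= 9 t 2.45
```

>>> apply_moves(
  targets=[
    {"dp": [0, 0, -0.02], "rot": [0, 0, 0]},
    {"dp": [0, 0, -0.055], "rot": [0, 0, 0]},
    {"dp": [-0.01, 0, -0.095], "rot": [0, 0, -3]},
    {"dp": [-0.035, 0, -0.13], "rot": [0, 0, -8]},
    {"dp": [-0.07, 0.001, -0.155], "rot": [0, 0, -15]},
    {"dp": [-0.11, 0.002, -0.175], "rot": [0, 0, -23]},
    {"dp": [-0.15, 0.003, -0.185], "rot": [0, 0, -31]},
    {"dp": [-0.19, 0.004, -0.185], "rot": [0, 0, -39]},
    {"dp": [-0.23, 0.005, -0.185], "rot": [0, 0, -47]},
    {"dp": [-0.27, 0.005, -0.185], "rot": [0, 0, -55]},
    {"dp": [-0.305, 0.005, -0.185], "rot": [0, 0, -62]},
    {"dp": [-0.33, 0.005, -0.185], "rot": [0, 0, -68]},
    {"dp": [-0.3436, 0.005, -0.185], "rot": [0, 0, -70.9]},
    {"dp": [-0.3436, 0.005, -0.185], "rot": [0, 0, -70.9]},
    {"dp": [-0.3436, 0.005, -0.185], "rot": [0, 0, -70.9]},
  ],
)

```text
clock: 3.95
position: [591.3, -8.4, 189.2]
tool_rot: [0.0, -0.077, 0.997, 0.0]
wrist_force: [0.0, -0.6, -1.1]
width: 38.9
grip_force: 40.8
```

```bash
cat >> h.py <<'E'
def fitcr(w,g=(548,-15,188.9)):
    "cradle from cheek tops"
    best=None
    p=near(w,*g,176,64,50,66,12);h=np.radians(g[2])
    c=np.array(g[:2])
    for _ in range(3):
        u=np.array([np.cos(h),np.sin(h)]);n=np.array([-u[1],u[0]]);d=p[:,:2]-c;al=d@u;la=d@n
        o=[]
        for sgn in(1,-1):
            k=(abs(al*sgn-79)<14);o.append([np.percentile(al[k],[2,98]),np.percentile(la[k],[2,98]),k.sum()])
        print('cheeks',[(a.round(1),b.round(1),k) for a,b,k in o])
        l=[b.mean() for _,b,_ in o];i=(o[0][0][0]+o[1][0][1])/2
        c=c+n*np.mean(l)+u*i;h+=np.arctan((l[0]-l[1])/158)
    print('cradle',c.round(1),np.degrees(h).round(1));return (*c,np.degrees(h))
E
python3 - <<'E'
from h import *
c=shot('wrist','w1');w=wworld(c)
print(state()['position'])
cr=fitcr(w)
place(cr,True,(3,28),16,5,cr[2]-90,up=15)
E
```

```text
[591.15290453  -7.97253097 189.08754774]Traceback (most recent call last):
  File "<stdin>", line 4, in <module>
  File "h.py", line 83, in fitcr
    k=(abs(al*sgn-79)<14);o.append([np.percentile(al[k],[2,98]),np.percentile(la[k],[2,98]),k.sum()])
                                    ~~~~~~~~~~~~~^^^^^^^^^^^^^^
    return _quantile_unchecked(
        a, q, axis, out, overwrite_input, method, keepdims, weights)
    return _ureduce(a,
                    func=_quantile_ureduce_func,
    ...<5 lines>...
                    overwrite_input=overwrite_input,
                    method=method)
    r = func(a, **kwargs)
    result = _quantile(arr,
                       quantiles=q,
    ...<2 lines>...
                       out=out,
                       weights=wgt)
    slices_having_nans = np.isnan(arr[-1, ...])
                                  ~~~^^^^^^^^^
IndexError: index -1 is out of bounds for axis 0 with size 0
```

View pics/w1.png

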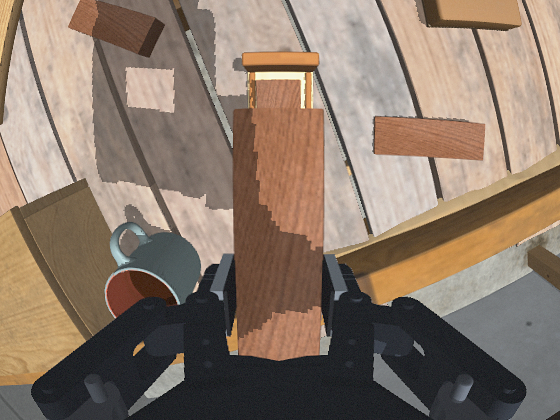

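The near cheek is visible at (281,60), while the held wedge hides the far one. I'll use the near cheek for offsets and check the wedge's thin end in the grip.

Run:
```python
from h import *
c=dict(np.load('w1.npz'));w=wworld(c)
cx,cy,hd=548,-15,188.9
h=np.radians(hd);u=np.array([np.cos(h),np.sin(h)]);n=np.array([-u[1],u[0]]);d=w[:,:2]-[cx,cy];al=d@u;la=d@n
k=(w[:,2]>52)&(w[:,2]<68)&(abs(al-79)<20)&(abs(la)<45)
print('cheek',k.sum(),np.percentile(al[k],[1,5,95,99]).round(1),np.percentile(la[k],[1,5,95,99]).round(1),np.median(w[k,2]),'yaw',np.degrees(np.polyfit(la[k],al[k],1)[0]))
t=(abs(w[:,2]-185)<15)&(abs(la)<40)   # held wedge, seen top slope
tp=np.array(state()['position']);a2=(w[:,:2]-tp[:2])@u;l2=(w[:,:2]-tp[:2])@n
k=(w[:,2]>183)&(w[:,2]<215)&(abs(l2)<30)&(a2>0)&(a2<120)
print('held',k.sum(),np.percentile(a2[k],[1,50,99,99.7]).round(1),np.percentile(l2[k],[2,98]).round(1))
for lo in range(0,90,10):
  m=k&(abs(a2-lo)<3)
  if m.sum()>5: print(lo,np.median(w[m,2]).round(1),np.percentile(l2[m],[3,97]).round(1))
```

```text
cheek 1167 [69.8 70.  81.2 82.1] [-32.5 -29.7  26.8  29.5] 60.4400286799534 yaw 0.19332838661382418
held 16745 [ 0.9 36.9 75.6 76.3] [-20.4  20.9]
0 204.9 [-18.6  20.2]
10 203.2 [-24.3  25.9]
20 200.9 [-17.5  19.5]
30 198.7 [-18.   19.6]
40 196.5 [-17.7  19.4]
50 194.3 [-17.8  19.5]
60 192.2 [-17.8  19.4]
70 190.0 [-17.9  19.4]
```

```bash
cat >> h.py <<'E'
CR=(547.7,-13.0,188.9)
E
python3 - <<'E'
from h import *
place(CR,True,(3,28),16.3,4.5,98.9,up=35)
place(CR,True,(3,28),16.3,4.5,98.9,up=2)
E
```

```text
dp [0.0298, 0.0017, 0.1251] rot [0.02, 12.2, -0.05] rows>= 3 t 4.0
dp [0.0298, 0.0017, 0.1581] rot [0.02, 12.2, -0.05] rows>= 4 t 4.0
```

>>> apply_moves(
  targets=[
    {"dp": [0.008, 0.0005, 0.02], "rot": [0, 3, 0]},
    {"dp": [0.018, 0.001, 0.05], "rot": [0, 7, 0]},
    {"dp": [0.026, 0.0015, 0.085], "rot": [0, 10.5, 0]},
    {"dp": [0.0298, 0.0017, 0.115], "rot": [0, 12.2, 0]},
    {"dp": [0.0298, 0.0017, 0.135], "rot": [0, 12.2, 0]},
    {"dp": [0.0298, 0.0017, 0.145], "rot": [0, 12.2, 0]},
    {"dp": [0.0298, 0.0017, 0.151], "rot": [0, 12.2, 0]},
    {"dp": [0.0298, 0.0017, 0.156], "rot": [0, 12.2, 0]},
    {"dp": [0.0298, 0.0017, 0.1585], "rot": [0, 12.2, 0]},
    {"dp": [0.0298, 0.0017, 0.1585], "rot": [0, 12.2, 0]},
  ],
)

```text
clock: 5.0
position: [562.4, -11.4, 30.9]
tool_rot: [-0.105, -0.077, 0.991, -0.008]
wrist_force: [0.8, 0.1, 0.1]
width: 39.0
grip_force: 40.8
```

Run:
```python
from h import *
s=state();print(s['position'],s['wrist_force'])
place(CR,True,(3,28),16.3,4.5,98.9,up=0)
c=shot('side','d1');cv2.imwrite('pics/d1c.png',cv2.resize(c['color'][150:260,260:400,::-1],None,fx=4,fy=4,interpolation=cv2.INTER_CUBIC))
```

```text
[562.35255496 -11.40789831  30.87308892] [0.80353898 0.10972701 0.1404659 ]
dp [0.0004, 0.0007, 0.0021] rot [-0.02, 0.06, 0.02] rows>= 1 t 5.0
```

View pics/d1c.png

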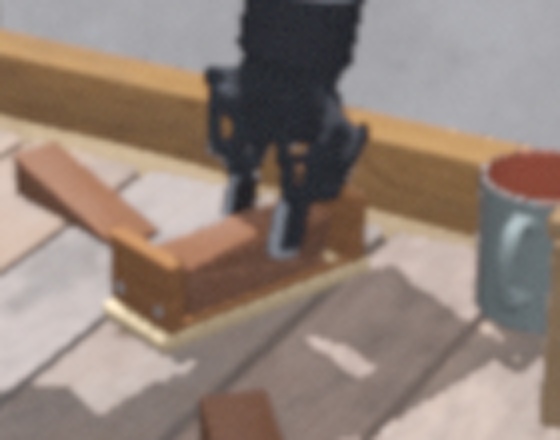

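The side crop shows the wedge held in the cradle between the cheeks, head to tail, just above the first. I'll lower it and release.

>>> apply_moves(
  targets=[
    {"dp": [0.0004, 0.0007, 0.001], "rot": [0, 0, 0]},
    {"dp": [0.0004, 0.0007, 0.002], "rot": [0, 0, 0]},
    {"dp": [0.0004, 0.0007, 0.0027], "rot": [0, 0, 0]},
    {"dp": [0.0004, 0.0007, 0.0027], "rot": [0, 0, 0]},
  ],
)

```text
clock: 5.45
position: [561.5, -10.9, 29.3]
tool_rot: [-0.106, -0.077, 0.991, -0.008]
wrist_force: [-1.0, 0.8, 10.6]
width: 39.2
grip_force: 42.1
```

>>> apply_moves(
  targets=[
    {"dp": [0, 0, 0], "rot": [0, 0, 0]},
    {"dp": [0, 0, 0], "rot": [0, 0, 0]},
    {"dp": [0, 0, 0], "rot": [0, 0, 0]},
    {"dp": [0, 0, -0.01], "rot": [0, 0, 0]},
    {"dp": [0, 0, -0.035], "rot": [0, 0, 0]},
    {"dp": [0, 0, -0.07], "rot": [0, 0, 0]},
    {"dp": [0, 0, -0.11], "rot": [0, 0, 0]},
    {"dp": [-0.01, 0, -0.14], "rot": [0, -4, 0]},
    {"dp": [-0.02, 0, -0.16], "rot": [0, -8, 0]},
    {"dp": [-0.03, 0, -0.17], "rot": [0, -12.2, 0]},
    {"dp": [-0.03, 0, -0.17], "rot": [0, -12.2, 0]},
  ],
  fingers=60,
)

```text
clock: 6.55
position: [626.2, -0.8, 190.0]
tool_rot: [0.002, -0.078, 0.997, -0.0]
wrist_force: [-0.4, -0.1, -0.7]
width: 65.8
grip_force: 0.0
```

```bash
cat >> h.py <<'E'
def incr(w,zs,cr=None):
    "points in cradle coords: print extents of surface within z range"
    cx,cy,hd=cr or CR;h=np.radians(hd);u=np.array([np.cos(h),np.sin(h)]);n=np.array([-u[1],u[0]]);d=w[:,:2]-[cx,cy]
    al,la=d@u,d@n
    k=(w[:,2]>zs[0])&(w[:,2]<zs[1])&(abs(al)<68)&(abs(la)<32)
    a,l,z=al[k],la[k],w[k,2];print(len(a),'al',np.percentile(a,[1,99]).round(1),'la',np.percentile(l,[2,98]).round(1),'z fit(al)',np.polyfit(a,z,1).round(3))
    for b in range(-60,61,20):
        m=abs(a-b)<4
        if m.sum()>10: print(' al',b,'la',np.percentile(l[m],[3,97]).round(1),'z',np.median(z[m]).round(1))
E
python3 - <<'E'
from h import *
c=shot('wrist','w2');w=wworld(c);print(state()['position'])
fitcr(w)
incr(w,(35,52))
x,y=onobj(509.5,144.8,102.4,15); goal(x,y,150,12.4)
E
```

```text
[625.19742779  -0.86089102 188.74989784]
cheeks [(array([69.6, 81.4]), array([-31.7,  28.9]), np.int64(1186)), (array([-81. , -69.9]), array([-32.6,  29. ]), np.int64(1097))]
cheeks [(array([69.8, 81.6]), array([-30.2,  30.3]), np.int64(1186)), (array([-80.9, -69.8]), array([-30.8,  30.8]), np.int64(1097))]
cheeks [(array([69.8, 81.5]), array([-30.3,  30.3]), np.int64(1186)), (array([-80.9, -69.8]), array([-30.8,  30.8]), np.int64(1097))]
cradle [547.9 -13.4] 189.1
6238 al [-60.5  59.8] la [-19.   19.7] z fit(al) [-1.000e-03  4.504e+01]
 al -60 la [-19.1  18.7] z 45.1
 al -40 la [-18.9  18.5] z 45.0
 al -20 la [-18.5  19.1] z 45.0
 al 0 la [-18.5  18.1] z 45.1
 al 20 la [-18.4  18.9] z 45.1
 al 40 la [-18.4  19.8] z 45.1
 al 60 la [-18.4  20.2] z 45.0
dp [0.0926, 0.1768, 0.0387] rot [-0.01, 0.02, 86.52] rows>= 11 t 6.6
```

View pics/w2.png

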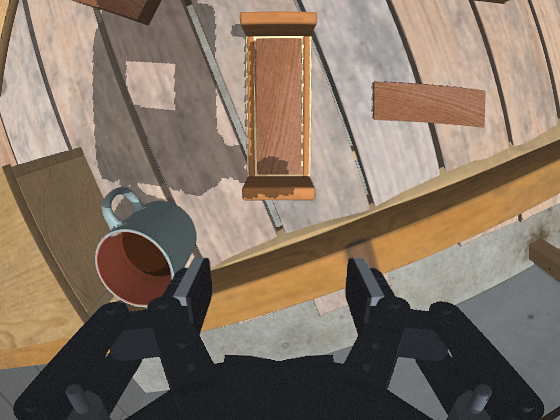

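The second wedge is level at z 45, centred and square in the cradle (image (280,105)). Next is wedge w2.

>>> apply_moves(
  targets=[
    {"dp": [0.009, 0.016, 0.0], "rot": [0, 0, 7]},
    {"dp": [0.018, 0.034, 0.0], "rot": [0, 0, 15]},
    {"dp": [0.028, 0.053, 0.005], "rot": [0, 0, 23]},
    {"dp": [0.038, 0.072, 0.01], "rot": [0, 0, 31]},
    {"dp": [0.048, 0.092, 0.015], "rot": [0, 0, 39]},
    {"dp": [0.058, 0.111, 0.02], "rot": [0, 0, 47]},
    {"dp": [0.067, 0.13, 0.025], "rot": [0, 0, 55]},
    {"dp": [0.075, 0.145, 0.03], "rot": [0, 0, 63]},
    {"dp": [0.082, 0.158, 0.035], "rot": [0, 0, 71]},
    {"dp": [0.088, 0.168, 0.038], "rot": [0, 0, 79]},
    {"dp": [0.0926, 0.1768, 0.0387], "rot": [0, 0, 86.5]},
    {"dp": [0.0926, 0.1768, 0.0387], "rot": [0, 0, 86.5]},
    {"dp": [0.0926, 0.1768, 0.0387], "rot": [0, 0, 86.5]},
  ],
)

```text
clock: 7.9
position: [506.2, 159.4, 148.4]
tool_rot: [-0.0, 0.625, 0.781, -0.001]
wrist_force: [0.1, -0.8, -0.6]
width: 65.2
grip_force: 0.0
```

Run:
```python
from h import *
c=shot('wrist','w3');w=wworld(c);print(state()['position'])
q=fit(w,509.5,144.8,102.4,120,40,5,36)
goal(*onobj(*q,15),6,q[2]-90)
```

```text
[506.5201913  159.20964201 148.58783333]
fit 513.1 142.2 100.0 len [-58.7  58.7] wid 38.5 z [ 5.4 20.1 30.8] 5387
dp [-0.003, 0.0035, 0.1426] rot [-0.07, 0.02, 2.62] rows>= 3 t 7.95
```

>>> apply_moves(
  targets=[
    {"dp": [-0.003, 0.0035, 0.03], "rot": [0, 0, 2.6]},
    {"dp": [-0.003, 0.0035, 0.07], "rot": [0, 0, 2.6]},
    {"dp": [-0.003, 0.0035, 0.105], "rot": [0, 0, 2.6]},
    {"dp": [-0.003, 0.0035, 0.13], "rot": [0, 0, 2.6]},
    {"dp": [-0.003, 0.0035, 0.141], "rot": [0, 0, 2.6]},
    {"dp": [-0.003, 0.0035, 0.1426], "rot": [0, 0, 2.6]},
    {"dp": [-0.003, 0.0035, 0.1426], "rot": [0, 0, 2.6]},
  ],
)

```text
clock: 8.65
position: [511.2, 157.3, 6.8]
tool_rot: [0.0, 0.644, 0.765, 0.0]
wrist_force: [-0.7, 1.3, 0.0]
width: 65.1
grip_force: 0.0
```

>>> apply_moves(
  targets=[
    {"dp": [0, 0, 0], "rot": [0, 0, 0]},
    {"dp": [0, 0, 0], "rot": [0, 0, 0]},
    {"dp": [0, 0, 0], "rot": [0, 0, 0]},
    {"dp": [0, 0, 0], "rot": [0, 0, 0]},
    {"dp": [0, 0, 0], "rot": [0, 0, 0]},
    {"dp": [0, 0, 0], "rot": [0, 0, 0]},
  ],
  fingers=255,
  newtons=40,
)

```text
clock: 9.25
position: [511.6, 157.6, 7.8]
tool_rot: [0.001, 0.644, 0.765, 0.001]
wrist_force: [-0.2, -0.1, 6.6]
width: 38.4
grip_force: 40.6
```

Run:
```python
from h import *
s=state();p=s['position'];h=np.radians(100.)
al=(p[0]-513.1)*np.cos(h)+(p[1]-142.2)*np.sin(h);print(al,p)
place(CR,False,(0,44),al,p[2],99,up=120)
```

```text
15.437679618736796 [511.5759655  157.60710231   7.78047984]
dp [-0.174, -0.0086, -0.1641] rot [0.12, 0.1, -89.16] rows>= 11 t 9.25
```

>>> apply_moves(
  targets=[
    {"dp": [0, 0, -0.02], "rot": [0, 0, 0]},
    {"dp": [0, 0, -0.055], "rot": [0, 0, -2]},
    {"dp": [-0.005, 0, -0.095], "rot": [0, 0, -6]},
    {"dp": [-0.02, -0.001, -0.13], "rot": [0, 0, -13]},
    {"dp": [-0.038, -0.002, -0.15], "rot": [0, 0, -21]},
    {"dp": [-0.056, -0.003, -0.16], "rot": [0, 0, -29]},
    {"dp": [-0.074, -0.004, -0.164], "rot": [0, 0, -37]},
    {"dp": [-0.092, -0.005, -0.164], "rot": [0, 0, -45]},
    {"dp": [-0.11, -0.006, -0.164], "rot": [0, 0, -53]},
    {"dp": [-0.128, -0.007, -0.164], "rot": [0, 0, -61]},
    {"dp": [-0.144, -0.008, -0.164], "rot": [0, 0, -69]},
    {"dp": [-0.158, -0.0086, -0.164], "rot": [0, 0, -77]},
    {"dp": [-0.168, -0.0086, -0.164], "rot": [0, 0, -84]},
    {"dp": [-0.174, -0.0086, -0.164], "rot": [0, 0, -89.2]},
    {"dp": [-0.174, -0.0086, -0.164], "rot": [0, 0, -89.2]},
    {"dp": [-0.174, -0.0086, -0.164], "rot": [0, 0, -89.2]},
  ],
)

```text
clock: 10.85
position: [531.6, -15.5, 170.6]
tool_rot: [0.0, -0.077, 0.997, 0.0]
wrist_force: [0.9, 0.6, -0.5]
width: 38.9
grip_force: 41.0
```

```bash
cat >> h.py <<'E'
def held(c,dirang):
    w=wworld(c);tp=state()['position'];h=np.radians(dirang);u=np.array([np.cos(h),np.sin(h)]);n=np.array([-u[1],u[0]])
    d=w[:,:2]-tp[:2];a,l=d@u,d@n
    k=(w[:,2]>tp[2]-9)&(w[:,2]<tp[2]+40)&(abs(l)<30)&(a>0)&(a<120)
    print('held',tp.round(1),k.sum(),'end',np.percentile(a[k],[99,99.7]).round(1))
    for lo in range(0,120,10):
        m=k&(abs(a-lo)<3)
        if m.sum()>5: print(' ',lo,'dz',(np.median(w[m,2])-tp[2]).round(1),np.percentile(l[m],[3,97]).round(1))
E
python3 - <<'E'
from h import *
c=shot('wrist','w4');held(c,189)
place(CR,False,(0,44),15.4,7.5,99,up=15)
place(CR,False,(0,44),15.4,7.5,99,up=1)
E
```

```text
held [531.7 -15.3 170.6] 11446 end [42.7 42.8]
  0 dz 14.5 [-19.2  20.2]
  10 dz 17.2 [-24.9  26.1]
  20 dz 18.3 [-18.1  19. ]
  30 dz 20.4 [-18.   19.1]
  40 dz 21.1 [-17.9  18.8]
dp [-0.0008, -0.0002, 0.1041] rot [0.0, 0.02, -0.09] rows>= 3 t 10.9
dp [-0.0008, -0.0002, 0.1181] rot [0.0, 0.02, -0.09] rows>= 3 t 10.9
```

>>> apply_moves(
  targets=[
    {"dp": [0.0003, -0.0002, 0.03], "rot": [0, 0, 0]},
    {"dp": [0.0003, -0.0002, 0.065], "rot": [0, 0, 0]},
    {"dp": [0.0003, -0.0002, 0.09], "rot": [0, 0, 0]},
    {"dp": [0.0003, -0.0002, 0.106], "rot": [0, 0, 0]},
    {"dp": [0.0003, -0.0002, 0.114], "rot": [0, 0, 0]},
    {"dp": [0.0003, -0.0002, 0.118], "rot": [0, 0, 0]},
    {"dp": [0.0003, -0.0002, 0.1195], "rot": [0, 0, 0]},
    {"dp": [0.0003, -0.0002, 0.1195], "rot": [0, 0, 0]},
  ],
)

```text
clock: 11.7
position: [532.1, -15.6, 52.0]
tool_rot: [0.001, -0.078, 0.997, -0.0]
wrist_force: [-0.7, 0.2, 0.2]
width: 38.6
grip_force: 41.2
```

>>> apply_moves(
  targets=[
    {"dp": [0, 0, 0.0006], "rot": [0, 0, 0]},
    {"dp": [0, 0, 0.0012], "rot": [0, 0, 0]},
    {"dp": [0, 0, 0.0016], "rot": [0, 0, 0]},
    {"dp": [0, 0, 0.0016], "rot": [0, 0, 0]},
  ],
)

```text
clock: 12.1
position: [532.1, -15.6, 51.9]
tool_rot: [0.001, -0.079, 0.997, -0.0]
wrist_force: [-7.8, 1.4, 23.5]
width: 39.0
grip_force: 43.7
```

>>> apply_moves(
  targets=[
    {"dp": [0, 0, -0.0008], "rot": [0, 0, 0]},
    {"dp": [0, 0, -0.001], "rot": [0, 0, 0]},
  ],
)

```text
clock: 12.3
position: [532.3, -15.6, 52.0]
tool_rot: [0.001, -0.079, 0.997, -0.0]
wrist_force: [-2.5, 0.6, 8.4]
width: 39.0
grip_force: 42.0
```

>>> apply_moves(
  targets=[
    {"dp": [0, 0, 0], "rot": [0, 0, 0]},
    {"dp": [0, 0, 0], "rot": [0, 0, 0]},
    {"dp": [0, 0, 0], "rot": [0, 0, 0]},
    {"dp": [0, 0, -0.01], "rot": [0, 0, 0]},
    {"dp": [0, 0, -0.035], "rot": [0, 0, 0]},
    {"dp": [-0.01, 0, -0.07], "rot": [0, 0, 0]},
    {"dp": [-0.035, 0, -0.1], "rot": [0, 0, 0]},
    {"dp": [-0.065, 0, -0.12], "rot": [0, 0, 0]},
    {"dp": [-0.09, 0, -0.13], "rot": [0, 0, 0]},
    {"dp": [-0.1, 0, -0.135], "rot": [0, 0, 0]},
    {"dp": [-0.1, 0, -0.135], "rot": [0, 0, 0]},
  ],
  fingers=60,
)

```text
clock: 13.4
position: [631.1, 0.0, 185.8]
tool_rot: [0.001, -0.079, 0.997, -0.0]
wrist_force: [0.0, -0.8, 0.4]
width: 65.1
grip_force: 0.0
```

Run:
```python
from h import *
c=shot('wrist','w5');w=wworld(c);print(state()['position'])
fitcr(w)
incr(w,(46,85))
x,y=onobj(436.4,-215,72,15); goal(x,y,150,-18)
```

```text
[ 6.29450246e+02 -1.31358630e-01  1.84753677e+02]
cheeks [(array([69.7, 81.7]), array([-31.6,  29. ]), np.int64(1229)), (array([-81.7, -69.8]), array([-32.1,  28.6]), np.int64(1148))]
cheeks [(array([69.8, 81.8]), array([-30.3,  30.3]), np.int64(1229)), (array([-81.7, -69.8]), array([-30.4,  30.4]), np.int64(1148))]
cheeks [(array([69.8, 81.8]), array([-30.3,  30.3]), np.int64(1229)), (array([-81.7, -69.8]), array([-30.4,  30.4]), np.int64(1148))]
cradle [547.8 -13.5] 189.1
7061 al [-60.2  56.8] la [-18.7  19.6] z fit(al) [ 0.217 62.347]
 al -60 la [-18.5  19.5] z 49.6
 al -40 la [-18.   19.3] z 53.8
 al -20 la [-18.2  19.7] z 58.0
 al 0 la [-18.6  19.3] z 62.3
 al 20 la [-18.2  19.7] z 66.7
 al 40 la [-18.2  19.4] z 71.0
 al 60 la [-17.9  18.6] z 74.5
dp [0.2175, -0.1685, 0.035] rot [-0.07, -0.06, 117.04] rows>= 14 t 13.45
```

>>> apply_moves(
  targets=[
    {"dp": [0.012, -0.005, 0.0], "rot": [0, 0, 6]},
    {"dp": [0.03, -0.015, 0.0], "rot": [0, 0, 14]},
    {"dp": [0.048, -0.028, 0.0], "rot": [0, 0, 22]},
    {"dp": [0.066, -0.042, 0.0], "rot": [0, 0, 30]},
    {"dp": [0.084, -0.057, 0.0], "rot": [0, 0, 38]},
    {"dp": [0.102, -0.073, 0.0], "rot": [0, 0, 46]},
    {"dp": [0.12, -0.088, 0.005], "rot": [0, 0, 54]},
    {"dp": [0.137, -0.102, 0.01], "rot": [0, 0, 62]},
    {"dp": [0.154, -0.116, 0.015], "rot": [0, 0, 70]},
    {"dp": [0.17, -0.129, 0.02], "rot": [0, 0, 78]},
    {"dp": [0.184, -0.141, 0.025], "rot": [0, 0, 86]},
    {"dp": [0.196, -0.152, 0.03], "rot": [0, 0, 94]},
    {"dp": [0.206, -0.16, 0.033], "rot": [0, 0, 102]},
    {"dp": [0.214, -0.166, 0.035], "rot": [0, 0, 110]},
    {"dp": [0.2175, -0.1685, 0.035], "rot": [0, 0, 117]},
    {"dp": [0.2175, -0.1685, 0.035], "rot": [0, 0, 117]},
    {"dp": [0.2175, -0.1685, 0.035], "rot": [0, 0, 117]},
  ],
)

```text
clock: 15.15
position: [440.6, -200.2, 149.6]
tool_rot: [-0.001, 0.808, 0.589, -0.0]
wrist_force: [-0.0, -0.0, 0.3]
width: 65.1
grip_force: 0.0
```

Run:
```python
from h import *
c=shot('wrist','w6');w=wworld(c);print(state()['position'])
q=fit(w,436.4,-215,72,120,40,5,36)
goal(*onobj(*q,15),6,q[2]-90)
```

```text
[ 441.06858442 -200.20963762  149.81062666]
fit 438.6 -213.9 71.9 len [-58.4  58.4] wid 38.5 z [ 5.4 19.9 30.9] 5404
dp [0.0012, 0.0021, 0.1438] rot [-0.07, -0.01, 0.24] rows>= 3 t 15.2
```

>>> apply_moves(
  targets=[
    {"dp": [0.0, 0.002, 0.03], "rot": [0, 0, 0.2]},
    {"dp": [0.0, 0.002, 0.07], "rot": [0, 0, 0.2]},
    {"dp": [0.0, 0.002, 0.105], "rot": [0, 0, 0.2]},
    {"dp": [0.0, 0.002, 0.13], "rot": [0, 0, 0.2]},
    {"dp": [0.0, 0.002, 0.141], "rot": [0, 0, 0.2]},
    {"dp": [0.0, 0.002, 0.1435], "rot": [0, 0, 0.2]},
    {"dp": [0.0, 0.002, 0.1435], "rot": [0, 0, 0.2]},
  ],
)

```text
clock: 15.9
position: [444.1, -201.3, 7.0]
tool_rot: [0.0, 0.81, 0.587, 0.0]
wrist_force: [-0.0, -0.4, 0.9]
width: 65.4
grip_force: 0.0
```

>>> apply_moves(
  targets=[
    {"dp": [0, 0, 0], "rot": [0, 0, 0]},
    {"dp": [0, 0, 0], "rot": [0, 0, 0]},
    {"dp": [0, 0, 0], "rot": [0, 0, 0]},
    {"dp": [0, 0, 0], "rot": [0, 0, 0]},
    {"dp": [0, 0, 0], "rot": [0, 0, 0]},
    {"dp": [0, 0, 0], "rot": [0, 0, 0]},
  ],
  fingers=255,
  newtons=40,
)

```text
clock: 16.5
position: [444.6, -201.6, 8.1]
tool_rot: [0.001, 0.81, 0.587, 0.001]
wrist_force: [-0.3, 0.2, 5.0]
width: 38.9
grip_force: 40.3
```

Run:
```python
from h import *
print(state()['position'])
place(CR,True,(3,62),16.3,6.5,-81,up=100)
x,y=onobj(*CR,-10);goal(x,y,190,-81)
```

```text
[ 444.6268127  -201.64993057    8.07897407]
dp [0.2179, 0.0522, -0.1568] rot [6.81, -11.01, 62.56] rows>= 8 t 16.5
dp [0.2159, 0.0484, -0.1819] rot [0.13, -0.06, 62.82] rows>= 8 t 16.5
```

>>> apply_moves(
  targets=[
    {"dp": [0, 0, -0.02], "rot": [0, 0, 0]},
    {"dp": [0, 0, -0.055], "rot": [0, 0, 2]},
    {"dp": [0.005, 0.001, -0.095], "rot": [0, 0, 6]},
    {"dp": [0.022, 0.005, -0.13], "rot": [0, 0, 12]},
    {"dp": [0.045, 0.01, -0.158], "rot": [0, 0, 19]},
    {"dp": [0.075, 0.017, -0.175], "rot": [0, 0, 27]},
    {"dp": [0.107, 0.024, -0.182], "rot": [0, 0, 35]},
    {"dp": [0.14, 0.031, -0.182], "rot": [0, 0, 43]},
    {"dp": [0.17, 0.038, -0.182], "rot": [0, 0, 50]},
    {"dp": [0.195, 0.044, -0.182], "rot": [0, 0, 57]},
    {"dp": [0.21, 0.047, -0.182], "rot": [0, 0, 61]},
    {"dp": [0.216, 0.0484, -0.182], "rot": [0, 0, 62.8]},
    {"dp": [0.216, 0.0484, -0.182], "rot": [0, 0, 62.8]},
    {"dp": [0.216, 0.0484, -0.182], "rot": [0, 0, 62.8]},
  ],
)

```text
clock: 17.9
position: [556.9, -11.3, 189.2]
tool_rot: [0.0, 0.997, 0.079, 0.0]
wrist_force: [-0.7, -0.0, -0.6]
width: 38.9
grip_force: 40.9
```

Run:
```python
from h import *
c=shot('wrist','w7');held(c,9)
for up in(25,2): place(CR,True,(3,62),16.3,7,-81,up=up)
```

```text
held [556.8 -11.5 189.1] 12054 end [45.7 45.8]
  0 dz 13.5 [-19.8  19.7]
  10 dz 17.8 [-28.6  28.7]
  20 dz 17.3 [-18.7  18.6]
  30 dz 19.5 [-18.7  18.5]
  40 dz 21.6 [-18.7  18.4]
dp [0.0051, 0.0001, 0.0987] rot [0.02, -12.22, 0.07] rows>= 2 t 17.95
dp [0.0051, 0.0001, 0.1217] rot [0.02, -12.22, 0.07] rows>= 3 t 17.95
```

>>> apply_moves(
  targets=[
    {"dp": [0.001, 0, 0.02], "rot": [0, -3, 0]},
    {"dp": [0.002, 0, 0.045], "rot": [0, -7, 0]},
    {"dp": [0.0025, 0, 0.07], "rot": [0, -10.5, 0]},
    {"dp": [0.0028, 0, 0.09], "rot": [0, -12.2, 0]},
    {"dp": [0.0028, 0, 0.105], "rot": [0, -12.2, 0]},
    {"dp": [0.0028, 0, 0.113], "rot": [0, -12.2, 0]},
    {"dp": [0.0028, 0, 0.118], "rot": [0, -12.2, 0]},
    {"dp": [0.0028, 0, 0.1205], "rot": [0, -12.2, 0]},
    {"dp": [0.0028, 0, 0.1205], "rot": [0, -12.2, 0]},
  ],
)

```text
clock: 18.85
position: [560.1, -10.8, 68.8]
tool_rot: [0.008, 0.991, 0.078, -0.105]
wrist_force: [0.6, 0.7, 0.3]
width: 38.7
grip_force: 40.9
```

Run:
```python
from h import *
place(CR,True,(3,62),14,7,-81,up=0)
```

```text
dp [0.0002, 0.0003, 0.0029] rot [0.01, -0.06, 0.02] rows>= 1 t 18.85
```

>>> apply_moves(
  targets=[
    {"dp": [0.0002, 0.0003, 0.001], "rot": [0, 0, 0]},
    {"dp": [0.0002, 0.0003, 0.0016], "rot": [0, 0, 0]},
    {"dp": [0.0002, 0.0003, 0.0022], "rot": [0, 0, 0]},
    {"dp": [0.0002, 0.0003, 0.0022], "rot": [0, 0, 0]},
  ],
)

```text
clock: 19.25
position: [560.2, -11.1, 67.0]
tool_rot: [0.008, 0.991, 0.078, -0.105]
wrist_force: [-1.1, 0.3, 6.6]
width: 38.7
grip_force: 41.6
```

>>> apply_moves(
  targets=[
    {"dp": [0, 0, 0], "rot": [0, 0, 0]},
    {"dp": [0, 0, 0], "rot": [0, 0, 0]},
    {"dp": [0, 0, 0], "rot": [0, 0, 0]},
    {"dp": [0, 0, -0.01], "rot": [0, 0, 0]},
    {"dp": [0, 0, -0.035], "rot": [0, 0, 0]},
    {"dp": [0, 0, -0.07], "rot": [0, 0, 0]},
    {"dp": [-0.02, 0, -0.1], "rot": [0, 4, 0]},
    {"dp": [-0.05, 0, -0.125], "rot": [0, 8, 0]},
    {"dp": [-0.08, 0, -0.14], "rot": [0, 12.2, 0]},
    {"dp": [-0.09, 0, -0.145], "rot": [0, 12.2, 0]},
    {"dp": [-0.09, 0, -0.145], "rot": [0, 12.2, 0]},
  ],
  fingers=60,
)

```text
clock: 20.35
position: [502.8, -20.3, 228.7]
tool_rot: [0.0, 0.997, 0.078, 0.001]
wrist_force: [0.4, 0.2, -0.2]
width: 65.2
grip_force: 0.0
```

Run:
```python
from h import *
c=shot('wrist','w8');w=wworld(c);print(state()['position'])
fitcr(w)
incr(w,(72,90))
w=np.vstack([world(dict(np.load(k+'.npz'))).reshape(-1,3) for k in('s0','d0')])
m=(abs(w[:,0]-434)<150)&(abs(w[:,1]+406)<60)&(w[:,2]>12)&(w[:,2]<35)
p=w[m];print(len(p),p.min(0),p.max(0),rect(p[:,:2],220,45))
```

```text
[503.80229873 -20.15313081 227.77813649]
cheeks [(array([69.9, 81.5]), array([-31.3,  29.4]), np.int64(869)), (array([-81.2, -69.7]), array([-32.1,  28.2]), np.int64(872))]
cheeks [(array([69.8, 81.4]), array([-30.4,  30.4]), np.int64(869)), (array([-81.2, -69.8]), array([-30.2,  30.1]), np.int64(872))]
cheeks [(array([69.8, 81.4]), array([-30.4,  30.4]), np.int64(869)), (array([-81.2, -69.8]), array([-30.1,  30.1]), np.int64(872))]
cradle [547.7 -13.6] 189.3
5860 al [-60.4  59.5] la [-19.   19.5] z fit(al) [ 0.    79.652]
 al -60 la [-18.4  19.5] z 79.6
 al -40 la [-18.5  18.7] z 79.7
 al -20 la [-18.6  18.8] z 79.6
 al 0 la [-18.8  19. ] z 79.7
 al 20 la [-19.   19.3] z 79.7
 al 40 la [-18.4  18.7] z 79.7
 al 60 la [-18.6  19. ] z 79.7
3192 [ 284.96290828 -463.11740065   12.02751299] [ 557.57034031 -365.11696877   30.30863556] (array([ 4.44917145e+02, -3.97866709e+02, -8.53037671e-02]), np.float64(0.12595864186735134), (278.7927551269531, 90.24530029296875))
```

View pics/w8.png

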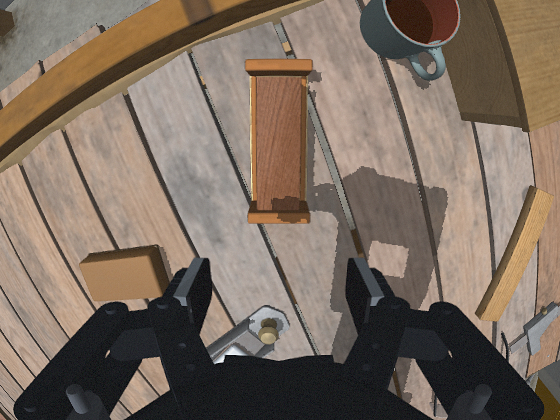

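The stack is level (z about 79.7 all along, less roughly 1 mm camera bias), centred and square at image (281,140). The board is at (515,255), and I'll fetch it next.

Run:
```python
from h import *
goal(385,-395,200,-95)
```

```text
dp [-0.1761, 0.3516, 0.0276] rot [0.02, -0.1, 14.01] rows>= 8 t 20.4
```

>>> apply_moves(
  targets=[
    {"dp": [-0.012, 0.024, 0.002], "rot": [0, 0, 1]},
    {"dp": [-0.03, 0.06, 0.005], "rot": [0, 0, 2.5]},
    {"dp": [-0.05, 0.1, 0.008], "rot": [0, 0, 4]},
    {"dp": [-0.07, 0.14, 0.011], "rot": [0, 0, 5.6]},
    {"dp": [-0.09, 0.18, 0.014], "rot": [0, 0, 7.2]},
    {"dp": [-0.11, 0.22, 0.017], "rot": [0, 0, 8.8]},
    {"dp": [-0.13, 0.26, 0.02], "rot": [0, 0, 10.4]},
    {"dp": [-0.15, 0.3, 0.024], "rot": [0, 0, 12]},
    {"dp": [-0.166, 0.332, 0.026], "rot": [0, 0, 13]},
    {"dp": [-0.176, 0.3516, 0.0276], "rot": [0, 0, 14]},
    {"dp": [-0.176, 0.3516, 0.0276], "rot": [0, 0, 14]},
    {"dp": [-0.176, 0.3516, 0.0276], "rot": [0, 0, 14]},
  ],
)

```text
clock: 21.6
position: [384.8, -395.1, 197.7]
tool_rot: [-0.001, 0.999, -0.044, -0.001]
wrist_force: [-0.6, 0.5, -0.6]
width: 65.4
grip_force: 0.0
```

Run:
```python
from h import *
c=shot('wrist','w9');w=wworld(c);print(state()['position'])
q=fit(w,440,-398,-5,220,45,12,30)
goal(*q[:2],6,q[2]-90)
```

```text
[ 384.91530503 -394.49284098  198.07558329]
fit 447.6 -397.2 -5.0 len [-107.9  107.9] wid 43.4 z [19.  20.8 22.5] 9688
dp [0.0629, -0.0024, 0.192] rot [-0.09, 0.08, 0.01] rows>= 5 t 21.65
```

View pics/w9.png

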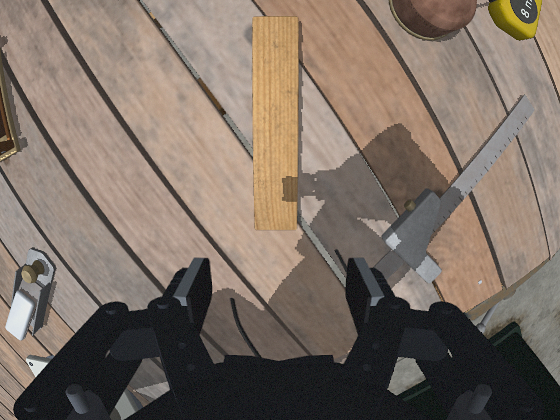

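The board is fully visible at (276,120), clear of its neighbours. I'll descend to grasp it.

>>> apply_moves(
  targets=[
    {"dp": [0.02, -0.0005, 0.025], "rot": [0, 0, 0]},
    {"dp": [0.045, -0.0015, 0.065], "rot": [0, 0, 0]},
    {"dp": [0.0629, -0.0024, 0.105], "rot": [0, 0, 0]},
    {"dp": [0.0629, -0.0024, 0.145], "rot": [0, 0, 0]},
    {"dp": [0.0629, -0.0024, 0.175], "rot": [0, 0, 0]},
    {"dp": [0.0629, -0.0024, 0.188], "rot": [0, 0, 0]},
    {"dp": [0.0629, -0.0024, 0.191], "rot": [0, 0, 0]},
    {"dp": [0.0629, -0.0024, 0.191], "rot": [0, 0, 0]},
  ],
)

```text
clock: 22.45
position: [448.0, -397.9, 8.7]
tool_rot: [0.0, 0.999, -0.043, 0.0]
wrist_force: [-0.3, -0.6, -0.2]
width: 65.4
grip_force: 0.0
```

>>> apply_moves(
  targets=[
    {"dp": [0, 0, 0], "rot": [0, 0, 0]},
    {"dp": [0, 0, 0], "rot": [0, 0, 0]},
    {"dp": [0, 0, 0], "rot": [0, 0, 0]},
    {"dp": [0, 0, 0], "rot": [0, 0, 0]},
    {"dp": [0, 0, 0], "rot": [0, 0, 0]},
    {"dp": [0, 0, 0], "rot": [0, 0, 0]},
  ],
  fingers=255,
  newtons=50,
)

```text
clock: 23.05
position: [448.3, -398.9, 10.2]
tool_rot: [0.001, 0.999, -0.044, 0.001]
wrist_force: [0.1, 1.4, 7.1]
width: 43.1
grip_force: 51.4
```

Run:
```python
from h import *
s=state();print(s['position'],s['width'])
goal(CR[0],CR[1],200,-81)
```

```text
[ 448.34730405 -398.85498464   10.24067073] 43.11657521211756
dp [0.0659, -0.3927, -0.1903] rot [0.13, -0.14, -13.99] rows>= 9 t 23.05
```

>>> apply_moves(
  targets=[
    {"dp": [0, 0, -0.02], "rot": [0, 0, 0]},
    {"dp": [-0.005, 0, -0.055], "rot": [0, 0, 0]},
    {"dp": [-0.012, -0.01, -0.095], "rot": [0, 0, 0]},
    {"dp": [-0.02, -0.03, -0.13], "rot": [0, 0, 0]},
    {"dp": [-0.025, -0.06, -0.16], "rot": [0, 0, 0]},
    {"dp": [-0.027, -0.095, -0.18], "rot": [0, 0, -1]},
    {"dp": [-0.025, -0.135, -0.19], "rot": [0, 0, -2]},
    {"dp": [-0.018, -0.175, -0.19], "rot": [0, 0, -3]},
    {"dp": [-0.008, -0.215, -0.19], "rot": [0, 0, -4.5]},
    {"dp": [0.005, -0.255, -0.19], "rot": [0, 0, -6]},
    {"dp": [0.02, -0.295, -0.19], "rot": [0, 0, -8]},
    {"dp": [0.036, -0.33, -0.19], "rot": [0, 0, -10]},
    {"dp": [0.05, -0.36, -0.19], "rot": [0, 0, -12]},
    {"dp": [0.061, -0.382, -0.19], "rot": [0, 0, -13.5]},
    {"dp": [0.0659, -0.3927, -0.19], "rot": [0, 0, -14]},
    {"dp": [0.0659, -0.3927, -0.19], "rot": [0, 0, -14]},
    {"dp": [0.0659, -0.3927, -0.19], "rot": [0, 0, -14]},
  ],
)

```text
clock: 24.75
position: [546.4, -13.1, 198.3]
tool_rot: [0.0, 0.997, 0.078, -0.0]
wrist_force: [0.2, -0.6, -1.0]
width: 43.3
grip_force: 51.5
```

Run:
```python
from h import *
c=shot('wrist','w10');held(c,9)
w=wworld(c);tp=state()['position'];h=np.radians(9);d=w[:,:2]-tp[:2];a=d@[np.cos(h),np.sin(h)];l=d@[-np.sin(h),np.cos(h)]
k=(abs(w[:,2]-tp[2]-10)<12)&(abs(l)<30)&(a>40)&(a<160);print(np.percentile(a[k],[99,99.7]),np.polyfit(a[k],w[k,2]-tp[2],1))
for b in(50,70,90): print(np.percentile(l[k&(abs(a-b)<4)],[3,97]))
print(tp,state()['width'])
for al in(0,): 
  for up in(15,2): goal(CR[0],CR[1],78.5+9.5+up,-81)
```

```text
held [546.2 -13.4 198.2] 27663 end [107.6 108.6]
  0 dz 10.8 [-21.8  21.8]
  10 dz 12.4 [-27.4  27.5]
  20 dz 10.6 [-20.8  21. ]
  30 dz 10.5 [-20.8  21. ]
  40 dz 10.5 [-20.8  21. ]
  50 dz 10.4 [-20.9  20.9]
  60 dz 10.4 [-21.   20.8]
  70 dz 10.5 [-20.8  20.7]
  80 dz 10.4 [-20.9  20.7]
  90 dz 10.4 [-20.9  20.7]
  100 dz 10.3 [-20.9  20.6]
  110 dz 9.9 [-20.3  19.9]
[108.08079214 108.76022419] [-3.26076698e-03  1.06330769e+01]
[-20.82715113  20.88992334]
[-20.89012588  20.87140817]
[-20.87542224  20.72238233]
[546.24765317 -13.40471222 198.21392133] 43.28986188292676
dp [0.0015, -0.0002, 0.0952] rot [0.01, 0.03, -0.04] rows>= 2 t 24.8
dp [0.0016, -0.0002, 0.1082] rot [0.01, 0.03, -0.04] rows>= 3 t 24.8
```

>>> apply_moves(
  targets=[
    {"dp": [0.002, 0, 0.025], "rot": [0, 0, 0]},
    {"dp": [0.0025, 0, 0.06], "rot": [0, 0, 0]},
    {"dp": [0.0025, 0, 0.085], "rot": [0, 0, 0]},
    {"dp": [0.0025, 0, 0.098], "rot": [0, 0, 0]},
    {"dp": [0.0025, 0, 0.104], "rot": [0, 0, 0]},
    {"dp": [0.0025, 0, 0.107], "rot": [0, 0, 0]},
    {"dp": [0.0025, 0, 0.107], "rot": [0, 0, 0]},
  ],
)

```text
clock: 25.5
position: [549.9, -12.4, 91.8]
tool_rot: [0.0, 0.997, 0.078, 0.0]
wrist_force: [0.8, -0.5, -1.4]
width: 43.4
grip_force: 51.5
```

>>> apply_moves(
  targets=[
    {"dp": [0, 0, 0.0007], "rot": [0, 0, 0]},
    {"dp": [0, 0, 0.0014], "rot": [0, 0, 0]},
    {"dp": [0, 0, 0.0014], "rot": [0, 0, 0]},
  ],
)

```text
clock: 25.8
position: [549.7, -12.0, 90.3]
tool_rot: [0.0, 0.997, 0.079, 0.0]
wrist_force: [-1.1, 0.0, -1.9]
width: 43.4
grip_force: 51.5
```

>>> apply_moves(
  targets=[
    {"dp": [0, 0.0005, 0.0006], "rot": [0, 0, 0]},
    {"dp": [0, 0.0005, 0.0012], "rot": [0, 0, 0]},
    {"dp": [0, 0.0005, 0.0016], "rot": [0, 0, 0]},
    {"dp": [0, 0.0005, 0.0016], "rot": [0, 0, 0]},
  ],
)

```text
clock: 26.2
position: [549.8, -12.6, 89.1]
tool_rot: [0.0, 0.997, 0.079, 0.0]
wrist_force: [-3.9, 0.2, 9.6]
width: 43.5
grip_force: 52.6
```

Contact made, so I'll release and look.

>>> apply_moves(
  targets=[
    {"dp": [0, 0, 0], "rot": [0, 0, 0]},
    {"dp": [0, 0, 0], "rot": [0, 0, 0]},
    {"dp": [0, 0, 0], "rot": [0, 0, 0]},
    {"dp": [0, 0, -0.01], "rot": [0, 0, 0]},
    {"dp": [0, 0, -0.035], "rot": [0, 0, 0]},
    {"dp": [0, 0, -0.07], "rot": [0, 0, 0]},
    {"dp": [-0.02, 0, -0.105], "rot": [0, 0, 0]},
    {"dp": [-0.05, 0, -0.135], "rot": [0, 0, 0]},
    {"dp": [-0.08, 0, -0.155], "rot": [0, 0, 0]},
    {"dp": [-0.1, 0, -0.165], "rot": [0, 0, 0]},
    {"dp": [-0.1, 0, -0.165], "rot": [0, 0, 0]},
    {"dp": [-0.1, 0, -0.165], "rot": [0, 0, 0]},
  ],
  fingers=50,
)

```text
clock: 27.4
position: [451.3, -28.3, 253.9]
tool_rot: [0.0, 0.997, 0.079, 0.001]
wrist_force: [-0.7, -0.0, 0.7]
width: 68.8
grip_force: 0.0
```

Run:
```python
from h import *
c=shot('wrist','w11');w=wworld(c);print(state()['position'])
q=fit(w,547.7,-13.2,8.9,220,45,92,112)
p=near(w,*q,220,45,92,112,0);d=p[:,:2]-q[:2];print(np.linalg.lstsq(np.c_[d,np.ones(len(d))],p[:,2],rcond=None)[0])
c=shot('side','d2');cv2.imwrite('pics/d2c.png',cv2.resize(c['color'][130:260,240:440,::-1],None,fx=3,fy=3,interpolation=cv2.INTER_CUBIC))
```

```text
[451.51189031 -28.20286358 253.34641965]
fit 536.0 -14.9 9.1 len [-95.3  95.3] wid 42.7 z [ 97.8  99.6 101.3] 10001
[ 2.79275771e-04 -2.19679548e-03  9.96443542e+01]
```

View pics/d2c.png

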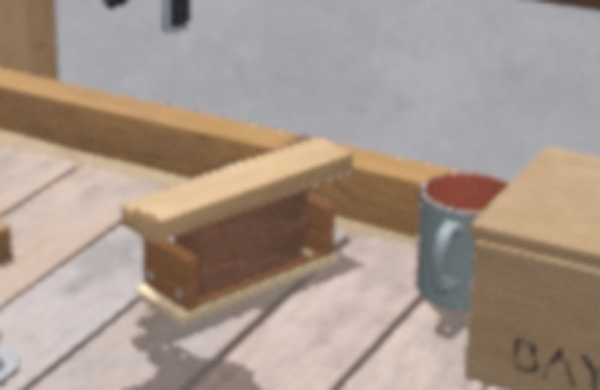

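The side crop shows the board flat, level and centred lengthwise on the stack, with the gripper clear. I'll hand the job in.

```bash
python3 -c "
from cell import manip; print(manip.job_done())"
```

```text
the job is handed in; nothing more can be done
None
```

The three loose wedges are stacked head to tail in the cradle and measured level and centred, with the board lying flat, centred and lengthwise on top; the job was handed in at about 27.5 s, with no verdict shown.

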